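Crisscross the cover screws of a lure mould

ROBOT

A 6-joint arm with a two-finger parallel gripper is mounted at the origin on a cart in front of the work surface, level with it; the furniture and walls round the work are solid. World frame = base frame: x ahead of the robot, y to its left, z up, the work surface at z = 0. Lengths are in m, angles in rad, forces in N, time in s.
With the tool pointing down it reaches from about 0.425 to 0.95 m from the base axis. Payload 3.5 kg.
Tool frame: the origin (TCP) lies at the very end of the fingers, on their centre line; the grasp point (between the pads) lies 19 mm behind it (ctrl.grip_point_offset is the distance from the TCP to the grasp point, in m); z points along the fingers, y is the line along which they close (so a half turn about z gives the same grasp; the last joint's range is limited). The gripper opens to 85 mm and grips with 20 to 120 N. Pads are 22 mm wide; open, the fingers measure 114 mm over their backs; the gripper's body (76 mm by 85 mm) begins 54 mm behind the grasp point. The pads swing forward as they close: fully open they stand 13 mm farther back than shut.
Start: joints at [1.126, 0.286, 1.577, -0, 1.279, -0.15], TCP at [0.196, 0.646, 0.231] pointing down, gripper open.
Joint ranges: [-2.77, 2.77], [-0.9, 2.22], [0.21, 2.48], [-1.53, 4.67], [0.24, 2.81], [-2.84, 2.84]. Speed limits (rad/s): [2.79, 2.79, 3.14, 3.14, 3.14, 3.14].

INTERFACE

Orientations are given as a unit quaternion [x, y, z, w].
In Python, from plant import telemetry, vision, ctrl gives the robot as it stands.
- The arm moves only by the tool arm_command, never from a script. Its argument "series" is one flat list of numbers, 7 for each row, row after row: the shift along the tool's x, y, z in cm, then the turn, a rotation vector about the tool's x, y, z in degrees, then the closure, from 0 (fully open) to 1 (shut). A call has 1 to 10 rows; each row is the pose to reach, as a shift and turn from the pose commanded when the call began, along the tool's axes at that moment; what a row does not reach only later rows make up. A row lasts 1/12 s, in which the tool goes at most 41.7 mm and 7.16 degrees, less where a joint would pass 70% of its speed; a pose out of reach is approached as far as the arm can. A call with a gripper value outside its range is refused whole. The fingers move at their own pace and stop on an object; "force" is the grip in N (left out, the last holds). Time passes only in rows, so rows that repeat a pose let the fingers close. It gives the time, the measured TCP pose, the force, the opening and the grip force at its end, in the units of the state.
- telemetry.get_state(): the state, without advancing time (a new reading comes with each control period).
- vision.read_camera(name): name is "scene" or "top" or "wrist"; returns a dict with "color" (420x560x3 uint8, blue, green, red), "K" (3x3 intrinsics, pixels), "D" ([k1, k2, p1, p2, k3] as OpenCV has them; the pictures are not rectified), "rvec" (rotation vector, rad) and "tvec" (3), from world to camera coordinates, as OpenCV has them; the wrist camera has in their place "T_tool_cam" (4x4, takes a point from camera to tool coordinates, whose origin is the TCP and whose axes are the flange's). Camera axes: x right, y down, z forward; pixel columns grow to the right and rows downward; lengths in m; the calibration is good to about 2 mm. A picture is of the moment at which its call begins: read the wrist's pose just before it. There is no depth.
- ctrl.sign_off(): hands the job in; it is judged then, once.
The state is a dict: "time": time; "qpos": joint angles; "dq": joint speeds; "joint_efforts": joint torques, N m; "eef_pos": TCP position; "tcp_rot": TCP orientation; "contact_force": force on the tool from outside, world axes, zero at the start; "wrist_torque": the same for the moment, N m; "opening": opening from 0.0 (shut) to 1.0 (fully open); "finger_force": force on a finger pad.
Only numpy, scipy, OpenCV 4.12 (cv2) and the standard library are available. Lean on these libraries where they do the work, as an engineer would, in place of code of your own. Each camera call takes 0.05 s, during which the arm holds its last target. There are 200 camera calls.

TASK

Tighten the cover of the lure mould evenly: its red corner screw is already tight, so first tighten the black screw diagonally across from the red one, fully home to its stop, and only then tighten the other two black screws, in either order. Turn them clockwise as seen from above; at the end all the grips lie parallel to the long sides of the cover, like the red one, and everything is let go.

Things in the scene. Friction and masses are not known exactly. Their poses are not given: they have to be found in the camera images.
- mould: Lure mould fixed to the table at any yaw: blue block 210 x 170 mm, bare aluminium cover 190 (x, long side) x 150 mm (y), its top 46 mm above the table; 4 mm high brass disc in the middle. Origin: centre of the underside; z up. A screw at each corner, x = +-78, y = +-55 mm. The red one at (-78, +55) is tight, cannot turn, its bar lies along x; the other three are black, same size.
- screw_across (a joint): Black screw at mould (+78, -55) mm, diagonal to the red. Grip: upright bar 48 long, 14 thick, 58 to 86 mm above the table, centred on the vertical axis; under it a 13 mm stem, 24 mm washer 2 mm high. Rad: 0 loose, grows clockwise seen from above, 1.05 hard stop = tight. Bar lies 1.05 - q counterclockwise from mould x. Starts 0 to 0.2; friction 0.12 N m; stays as left, at one height.
- screw_long (a joint): Black screw at the mould's (+78, +55) mm, joined to the red one by a long side of the cover. Size, values, start and friction as for screw_across.
- screw_short (a joint): Black screw at the mould's (-78, -55) mm, joined to the red one by a short side of the cover. Size, values, start and friction as for screw_across.

How it is judged:
On the way:
1. the black screw diagonally across from the red one is tight (at least 0.85 rad) while the other two black screws are still loose (under 0.5 rad) (value of joint screw_across above 0.85 rad and value of joint each of screw_long, screw_short below 0.5 rad), for 0.2 s.
At the end, for the whole second after the job is handed in: All three black screws are tight: each reads at least 0.85 rad (bar within about 11 degrees of the mould's long side) (value of joint each of screw_across, screw_long, screw_short above 0.85 rad); the robot touches nothing.
It fails at once if another black screw is tightened (0.5 rad or more) before the one diagonally across from the red one is tight (0.85 rad) (value of joint screw_across below 0.85 rad and value of joint any of screw_long, screw_short above 0.5 rad).
It also fails if it takes over 54 s, if anything falls off the work surface, if the arm or the gripper's body presses on something with over 40 N, if the wrist force passes 120 N, or if a joint passes its speed limit or range.

## Working session

There is one attempt and no reset: what is moved stays moved. The work goes in short steps, Python scripts to look and compute and a tool call to move; the robot and the scene stay as the last step left them, time stands still between calls to the robot, and variables do not carry over. Pictures are saved under pics/ and viewed, at most 10 in all, crops included, and the job is handed in when it is done.

Besides the shell and the picture viewer there is one more tool, called after "Request:" as name(argument=value, ...) on one line, values as JSON. arm_command: Moves the arm, as the interface text tells. Its arguments: {"type":"object","properties":{"series":{"type":"array","items":{"type":"number"}},"force":{"type":"number"}},"required":["series"]}

```bash
mkdir -p pics; ls; python3 - <<'E'
from plant import telemetry, vision, ctrl
import cv2
for n in ("top","scene"):
    c=vision.read_camera(n); cv2.imwrite(f"pics/{n}1.png",c["color"])
    print(n,c["K"].tolist(),c["D"],c["rvec"],c["tvec"])
s=telemetry.get_state(); print(s); print(ctrl.grip_point_offset)
E
```

```text
pics
top [[400.4870079523212, 0.0, 280.39100799945163], [0.0, 400.4870079523212, 218.5577733716738], [0.0, 0.0, 1.0]] [-0.07773745  0.          0.          0.          0.        ] [ 2.16794805 -2.16006079  0.10086882] [0.07218608 0.57422563 0.84315087]
scene [[458.70632810352976, 0.0, 288.0653622089753], [0.0, 458.70632810352976, 207.37225418479426], [0.0, 0.0, 1.0]] [-0.02947523  0.          0.          0.          0.        ] [ 2.29603081 -0.69254167  0.29585272] [-0.41086947  0.3064844   0.64638655]
{'time': 0.1, 'qpos': array([ 1.12600241e+00,  2.87102148e-01,  1.57805176e+00,  2.21021932e-05,
        1.27864829e+00, -1.49961331e-01]), 'dq': array([ 0.00090076, -0.00011771, -0.00377672, -0.00126845,  0.00181887,
        0.00023605]), 'joint_efforts': array([ 3.47005027e-05, -4.07297480e+01, -2.93698561e+01, -1.68665856e-04,
        3.40458173e-03, -2.70326217e-05]), 'eef_pos': array([0.1958159 , 0.64533193, 0.23005735]), 'tcp_rot': array([ 1.46886012e-01,  9.89152809e-01, -1.05318260e-03, -3.33828855e-04]), 'contact_force': array([-0.35343475,  1.03836149,  0.55725452]), 'wrist_torque': array([ 0.01527957,  0.00786112, -0.01102911]), 'finger_force': 0.0, 'opening': 0.9999430625404092}
0.0187
```

View pics/top1.png

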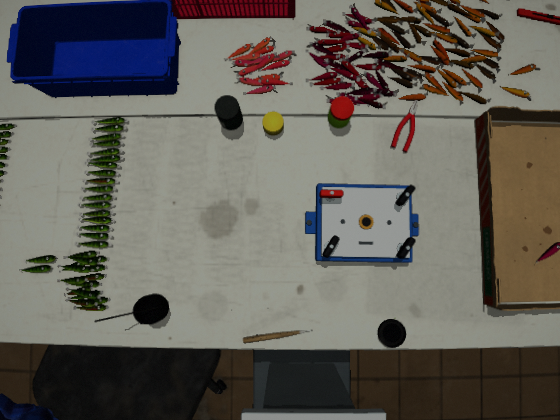

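The mould shows at about (366,222), the red screw upper left at (331,193), so "across" is lower right (406,247), "long" upper right (405,195), "short" lower left (330,246).

```bash
python3 - <<'E'
import cv2
a=cv2.imread("pics/top1.png")[172:277,296:436]
cv2.imwrite("pics/top1c.png",cv2.resize(a,None,fx=5.7,fy=5.7,interpolation=cv2.INTER_CUBIC))
E
```

```text
(no output)
```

View pics/top1c.png

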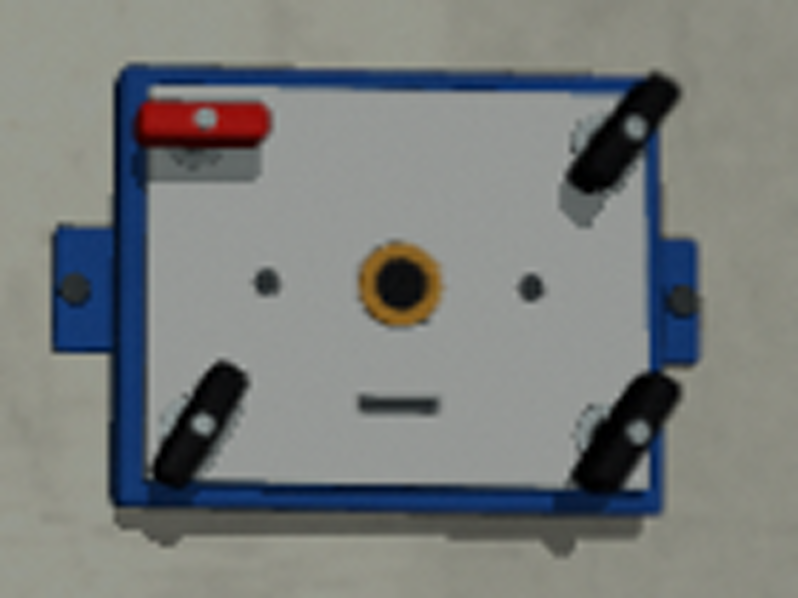

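View pics/scene1.png

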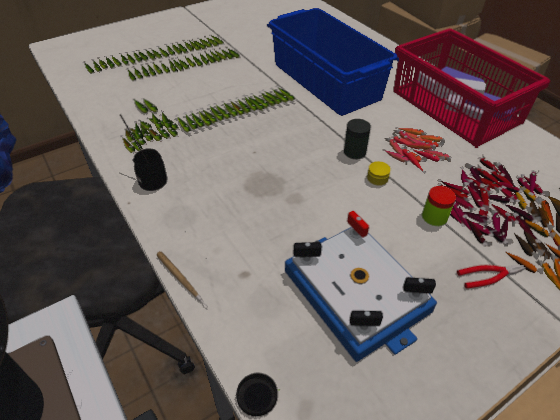

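```bash
cat > h.py <<'E'
import numpy as np, cv2
from scipy.spatial.transform import Rotation as R
from plant import telemetry, vision
def ray(uv,K,D,Rw,o,z):
    n=cv2.undistortPoints(np.array(uv,float).reshape(-1,1,2),np.array(K),np.array(D)).reshape(-1,2)
    d=np.c_[n,np.ones(len(n))]@Rw.T
    return (o+d*((z-o[2])/d[:,2])[:,None])[:,:2]
def fixed(name,uv,z):
    c=vision.read_camera(name); r=cv2.Rodrigues(np.array(c["rvec"]))[0]
    return ray(uv,c["K"],c["D"],r.T,-r.T@np.ravel(c["tvec"]),z)
def fit(P,M):   # world=Rz(yaw)M+t
    p=P-P.mean(0);m=M-M.mean(0)
    a=np.arctan2((m[:,0]*p[:,1]-m[:,1]*p[:,0]).sum(),(m*p).sum())
    r=np.array([[np.cos(a),-np.sin(a)],[np.sin(a),np.cos(a)]])
    t=P.mean(0)-r@M.mean(0); return a,t,P-(M@r.T+t)
def plan(x,y,z,barang):
    "shift cm, rotvec deg to tool down with closing axis across the bar (world angle)"
    s=telemetry.get_state(); T=R.from_quat(s["tcp_rot"])
    d=T.inv().apply(np.array([x,y,z])-s["eef_pos"])*100
    for k in (0,np.pi):
        xa=np.array([np.cos(barang+k),np.sin(barang+k),0]); za=np.array([0,0,-1.])
        G=R.from_matrix(np.c_[xa,np.cross(za,xa),za])
        v=np.degrees((T.inv()*G).as_rotvec()); print("shift",d.round(2),"turn",v.round(1),"q6",s["qpos"][5].round(3))
E
python3 - <<'E'
from h import *
c=lambda L:(np.array(L,float)+.5)/5.7-.5+[296,172]
M=np.array([[-78,55],[78,55],[-78,-55],[78,-55]])/1000
P=fixed("top",c([[205,118],[634,126],[203,424],[638,431]]),.086)
a,t,e=fit(P,M); print(np.degrees(a),t,e*1000); print(P)
B=fixed("top",c([[585,180],[663,84],[165,475],[235,370],[590,480],[665,382],[140,123],[268,121]]),.086)
for i in range(0,8,2):
    d=B[i+1]-B[i]; print(np.degrees(np.arctan2(d[1],d[0])-a),B[i:i+2].mean(0))
bar=a+np.radians(50); plan(*P[3],.13,bar)
E
```

```text
-90.83746359541759 [ 0.56658775 -0.10817528] [[ 0.01688717 -0.14912216]
 [ 0.11959569  0.07725906]
 [-0.06919291 -0.05883413]
 [-0.06728995  0.13069722]]
[[ 0.62273881 -0.03113661]
 [ 0.62056143 -0.18689357]
 [ 0.51266448 -0.02943857]
 [ 0.51038629 -0.18523237]]
50.805059109234655 [ 0.61840052 -0.18322129]
56.83878736381293 [ 0.51323355 -0.02840963]
52.164847340744345 [ 0.51042795 -0.18148733]
1.9615534834252166 [ 0.62128134 -0.03077534]
shift [-54.23 -70.34  10.14] turn [-0.000e+00 -1.000e-01 -1.561e+02] q6 -0.15
shift [-54.23 -70.34  10.14] turn [-0.1  0.  23.9] q6 -0.15
```

The cover pose fits to well under a millimetre (yaw −90.8°), with bars at about 51–57° from mould x. I'll go to across via a waypoint.

```bash
python3 - <<'E'
from h import *
plan(.52,.2,.23,np.radians(-38.5))
plan(.5104,-.1852,.15,np.radians(-38.5))
E
```

```text
shift [-43.96 -33.21   0.08] turn [-0.000e+00 -1.000e-01 -1.584e+02] q6 -0.15
shift [-43.96 -33.21   0.08] turn [-0.1  0.  21.6] q6 -0.15
shift [-54.23 -70.34   8.14] turn [-0.000e+00 -1.000e-01 -1.584e+02] q6 -0.15
shift [-54.23 -70.34   8.14] turn [-0.1  0.  21.6] q6 -0.15
```

Request:
arm_command(series=[-44,-33.2,0,0,0,21.6,0,-44,-33.2,0,0,0,21.6,0,-44,-33.2,0,0,0,21.6,0,-44,-33.2,0,0,0,21.6,0,-44,-33.2,0,0,0,21.6,0,-44,-33.2,0,0,0,21.6,0,-44,-33.2,0,0,0,21.6,0,-44,-33.2,0,0,0,21.6,0,-44,-33.2,0,0,0,21.6,0,-44,-33.2,0,0,0,21.6,0])

```text
time: 1.03
eef_pos: [0.4421, 0.3073, 0.2313]
tcp_rot: [0.33, 0.944, 0.0, 0.0]
contact_force: [0.2, 0.4, -0.6]
opening: 1.003
finger_force: 0.0
```

```bash
python3 - <<'E'
from h import *
plan(.5104,-.1852,.15,np.radians(-38.5)); print(telemetry.get_state()["qpos"],telemetry.get_state()["eef_pos"])
E
```

```text
shift [-35.99 -34.3    8.13] turn [  -0.    0. -180.] q6 -0.48
shift [-35.99 -34.3    8.13] turn [0. 0. 0.] q6 -0.48
[ 4.18832754e-01 -1.59734094e-02  1.91227027e+00  5.75019205e-05
  1.24504473e+00 -4.80299107e-01] [0.44208617 0.30726633 0.23134937]
```

Request:
arm_command(series=[-36,-34.3,4,0,0,0,0,-36,-34.3,4,0,0,0,0,-36,-34.3,4,0,0,0,0,-36,-34.3,4,0,0,0,0,-36,-34.3,4,0,0,0,0,-36,-34.3,4,0,0,0,0,-36,-34.3,4,0,0,0,0,-36,-34.3,4,0,0,0,0,-36,-34.3,4,0,0,0,0,-36,-34.3,4,0,0,0,0])

```text
time: 1.87
eef_pos: [0.4982, -0.1043, 0.1979]
tcp_rot: [0.33, 0.944, 0.0, 0.0]
contact_force: [1.4, 0.2, -0.4]
opening: 0.999
finger_force: 0.0
```

```bash
python3 - <<'E'
from h import *
plan(.5104,-.1852,.15,np.radians(-38.5)); print(telemetry.get_state()["qpos"],telemetry.get_state()["eef_pos"])
E
```

```text
shift [-5.99 -5.57  4.79] turn [  0.  -0. 180.] q6 -1.305
shift [-5.99 -5.57  4.79] turn [ 0.  0. -0.] q6 -1.305
[-4.06067980e-01 -5.28986398e-02  2.01143222e+00  1.27893963e-04
  1.18262721e+00 -1.30482027e+00] [ 0.4981947  -0.10434247  0.19785039]
```

Request:
arm_command(series=[-6,-5.6,4.8,0,0,0,0,-6,-5.6,4.8,0,0,0,0,-6,-5.6,4.8,0,0,0,0,-6,-5.6,4.8,0,0,0,0,-6,-5.6,4.8,0,0,0,0])

```text
time: 2.28
eef_pos: [0.5102, -0.1832, 0.1495]
tcp_rot: [0.33, 0.944, 0.0, -0.001]
contact_force: [-1.2, 0.1, 0.6]
opening: 0.997
finger_force: 0.0
```

```bash
python3 - <<'E'
from h import *
s=telemetry.get_state(); c=vision.read_camera("wrist"); cv2.imwrite("pics/w1.png",c["color"])
print(s["eef_pos"],c["T_tool_cam"])
plan(.5104,-.1852,.056,np.radians(-38.5))
E
```

```text
[ 0.51017896 -0.18319316  0.14947103] [[-8.47063258e-04 -9.61226862e-01 -2.75757506e-01  7.07412043e-02]
 [ 9.99999515e-01 -9.52571108e-04  2.48675336e-04  1.09108326e-04]
 [-5.01712045e-04 -2.75757161e-01  9.61227203e-01 -1.42708801e-01]
 [ 0.00000000e+00  0.00000000e+00  0.00000000e+00  1.00000000e+00]]
shift [-0.14 -0.22  9.43] turn [   0.    0. -180.] q6 -1.43
shift [-0.14 -0.22  9.43] turn [ 0. -0.  0.] q6 -1.43
```

View pics/w1.png

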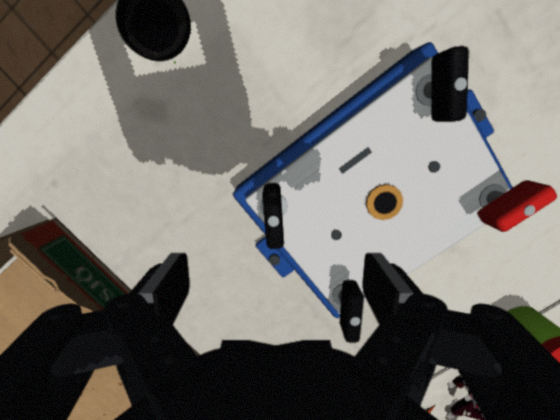

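Wrist view: across bar at (272,215) appears vertical between the fingers (x about 185 to 370, mid 277), and the red one is at (517,205). I'll check by projection.

```bash
python3 - <<'E'
from h import *
c=vision.read_camera("wrist"); s=telemetry.get_state()
T=np.array(c["T_tool_cam"]); W=R.from_quat(s["tcp_rot"]).as_matrix()
print(s["eef_pos"])
Rw=W@T[:3,:3]; o=s["eef_pos"]+W@T[:3,3]
P=ray([[273.5,222],[460,84],[530,210],[355,322]],c["K"],c["D"],Rw,o,.086); print(P)
M=np.array([[78,-55],[-78,-55],[-78,55],[78,55]])/1000
a,t,e=fit(P,M);print(np.degrees(a),t,e*1000)
B=ray([[271,186],[277,245]],c["K"],c["D"],Rw,o,.086);d=B[0]-B[1];print(np.degrees(np.arctan2(d[1],d[0])))
plan(*P[0],.056,np.radians(-38.5))
E
```

```text
[ 0.51096192 -0.18230382  0.15084311]
[[ 0.51175234 -0.18467643]
 [ 0.51313027 -0.02737497]
 [ 0.62442056 -0.02804418]
 [ 0.62297349 -0.18656635]]
-90.56109680732268 [ 0.56806916 -0.10666548] [[-0.5556177  -0.5532912 ]
 [-0.70537651  0.75564919]
 [ 0.59019224  1.16364446]
 [ 0.67080198 -1.36600245]]
146.9733937759127
shift [-0.2  -0.14  9.48] turn [-1.000e-01  1.000e-01 -1.799e+02] q6 -1.431
shift [-0.2  -0.14  9.48] turn [0.  0.1 0.1] q6 -1.431
```

Request:
arm_command(series=[-0.2,-0.2,3,0,0,0,0,-0.2,-0.2,6,0,0,0,0,-0.2,-0.2,9.3,0,0,0,0,-0.2,-0.2,9.3,0,0,0,0,-0.2,-0.2,9.3,0,0,0,1,-0.2,-0.2,9.3,0,0,0,1,-0.2,-0.2,9.3,0,0,0,1,-0.2,-0.2,9.3,0,0,0,1,-0.2,-0.2,9.3,0,0,0,1,-0.2,-0.2,9.3,0,0,0,1], force=40)

```text
time: 3.22
eef_pos: [0.5117, -0.1867, 0.0585]
tcp_rot: [0.33, 0.944, -0.0, 0.001]
contact_force: [-4.3, 1.5, 7.8]
opening: 0.155
finger_force: 40.4
```

Request:
arm_command(series=[0,0,0,0,0,6,1,0,0,0,0,0,12,1,0,0,0,0,0,18,1,0,0,0,0,0,24,1,0,0,0,0,0,30,1,0,0,0,0,0,36,1,0,0,0,0,0,42,1,0,0,0,0,0,48,1,0,0,0,0,0,53,1,0,0,0,0,0,53,1])

```text
time: 4.05
eef_pos: [0.51, -0.1876, 0.0584]
tcp_rot: [0.717, 0.697, -0.002, -0.0]
contact_force: [-7.2, -3.1, 7.7]
opening: 0.155
finger_force: 39.2
```

```bash
python3 - <<'E'
from h import *
s=telemetry.get_state();print(s["wrist_torque"],s["contact_force"],R.from_quat(s["tcp_rot"]).as_euler("zyx",True),s["eef_pos"],s["qpos"])
E
```

```text
[-0.45419713  1.03889578 -0.02931048] [-7.24789272 -3.1395735   7.72835644] [-8.84371679e+01 -1.78732195e-01  1.79868777e+02] [ 0.5099876  -0.18764625  0.05843637] [-0.53766701  0.21257031  2.01439074 -0.00449376  0.91614289 -0.507648  ]
```

Request:
arm_command(series=[0,0,0,0,0,1.5,1,0,0,0,0,0,3,1,0,0,0,0,0,3,1])

```text
time: 4.3
eef_pos: [0.5099, -0.1876, 0.0584]
tcp_rot: [0.732, 0.681, -0.003, -0.0]
contact_force: [-7.0, -2.0, 8.2]
opening: 0.157
finger_force: 54.7
```

```bash
python3 - <<'E'
from h import *
s=telemetry.get_state();print(s["wrist_torque"],s["contact_force"],s["tcp_rot"])
E
```

```text
[-0.35838262  0.95489986  0.99347491] [-7.03671049 -1.97253599  8.24712335] [ 7.32162248e-01  6.81125572e-01 -2.52938064e-03 -1.52340566e-05]
```

It's at the stop (moment about z rose to 1 N m). Relax, open, rise.

Request:
arm_command(series=[0,0,0,0,0,-3,1,0,0,0,0,0,-3,0,0,0,0,0,0,-3,0,0,0,0,0,0,-3,0,0,0,0,0,0,-3,0,0,0,0,0,0,-3,0,0,0,-3,0,0,-3,0,0,0,-6,0,0,-3,0,0,0,-9.4,0,0,-3,0,0,0,-9.4,0,0,-3,0])

```text
time: 5.13
eef_pos: [0.515, -0.1884, 0.1586]
tcp_rot: [0.716, 0.698, 0.002, 0.006]
contact_force: [1.3, -0.2, 0.0]
opening: 0.996
finger_force: 0.0
```

```bash
python3 - <<'E'
from h import *
s=telemetry.get_state()
for n in("top","wrist"):
    c=vision.read_camera(n); im=c["color"]
    if n=="top": im=cv2.resize(im[172:277,296:436],None,fx=4,fy=4,interpolation=cv2.INTER_CUBIC)
    cv2.imwrite(f"pics/{n}2.png",im)
a=cv2.imread("pics/top2.png");b=cv2.imread("pics/wrist2.png")
b=cv2.resize(b,None,fx=.4,fy=.4); 
o=np.zeros((420,790,3),np.uint8);o[:,:560]=a;o[:168,562:786]=b;cv2.imwrite("pics/c2.png",o)
# long: M(+78,+55), short: M(-78,-55)
print("long");plan(.6215,-.1867,.15,np.radians(-40)); print("short");plan(.5128,-.0286,.15,np.radians(-35))
E
```

```text
long
shift [ 0.3  10.93  0.34] turn [  0.3  -0.2 128.5] q6 -0.51
shift [ 0.3  10.93  0.34] turn [  0.2   0.2 -51.5] q6 -0.51
short
shift [15.82 -0.34  0.27] turn [  0.3  -0.2 123.5] q6 -0.51
shift [15.82 -0.34  0.27] turn [  0.1   0.2 -56.5] q6 -0.51
```

View pics/c2.png

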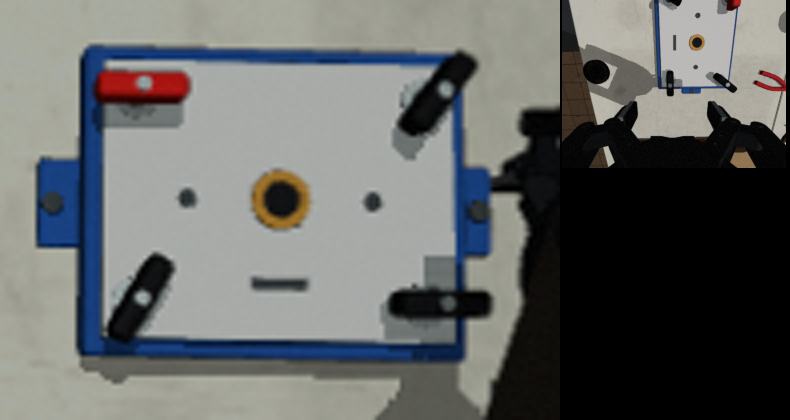

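```bash
python3 - <<'E'
from h import *
c=vision.read_camera("top");s=telemetry.get_state()
r=cv2.Rodrigues(np.array(c["rvec"]))[0]; print("cam",-r.T@np.ravel(c["tvec"]), "tcp",s["eef_pos"])
p=cv2.projectPoints(np.array([s["eef_pos"],s["eef_pos"]+[0,0,.15],[.5104,-.1852,.086]]),c["rvec"],c["tvec"],c["K"],c["D"])[0].reshape(-1,2);print(p,(p-[296,172])*4)
cv2.imwrite("pics/top3.png",c["color"])
E
```

```text
cam [0.48434994 0.06566343 0.89829991] tcp [ 0.51095705 -0.18618891  0.15104305]
[[418.55336585 245.78422984]
 [451.40553033 242.22075393]
 [407.50167772 247.19500601]] [[490.21346339 295.13691937]
 [621.62212133 280.88301571]
 [446.0067109  300.78002405]]
```

View pics/top3.png

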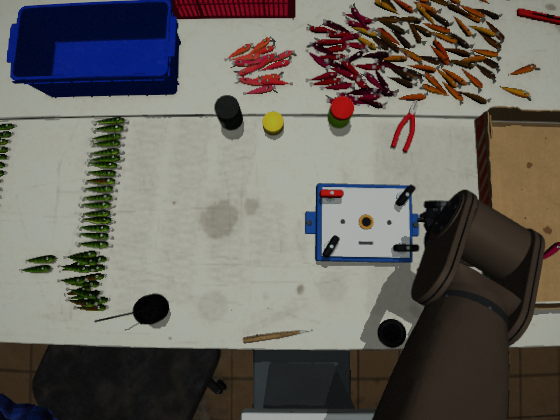

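Across is parallel to the long side (bar at crop row 303) and the other two are unchanged. Next, long.

Request:
arm_command(series=[0,3,0,0,0,-7,0,0,6,0,0,0,-14,0,0,9,0,0,0,-21,0,0,11,0,0,0,-28,0,0,11,0,0,0,-35,0,0,11,0,0,0,-42,0,0,11,0,0,0,-49,0,0,11,0,0,0,-51.5,0,0,11,0,0,0,-51.5,0,0,11,0,0,0,-51.5,0])

```text
time: 6.12
eef_pos: [0.6199, -0.1886, 0.1487]
tcp_rot: [0.343, 0.939, 0.0, -0.002]
contact_force: [-0.0, -0.3, -0.8]
opening: 0.998
finger_force: 0.0
```

```bash
python3 - <<'E'
from h import *
c=vision.read_camera("wrist"); s=telemetry.get_state();cv2.imwrite("pics/w4.png",c["color"])
print(s["eef_pos"],s["tcp_rot"]);plan(.6215,-.1867,.058,np.radians(-40))
E
```

```text
[ 0.62006963 -0.18875328  0.14916038] [ 3.42591610e-01  9.39483332e-01  1.52600251e-04 -1.42634109e-03]
shift [-0.    0.26  9.12] turn [-3.000e-01  1.000e-01  1.799e+02] q6 -1.323
shift [-0.    0.26  9.12] turn [-0.  -0.2 -0.1] q6 -1.323
```

View pics/w4.png

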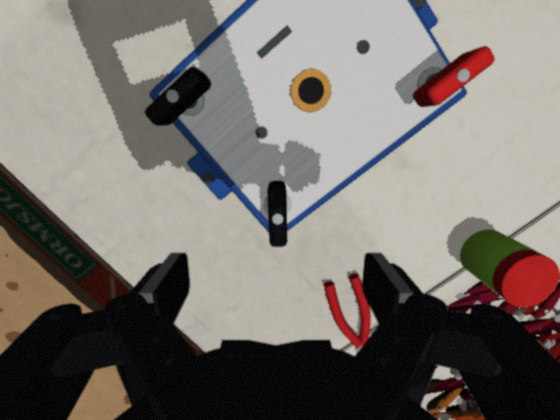

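The long bar is upright at (278,215), centred between the fingers, with across at (178,96) parallel to the long side.

Request:
arm_command(series=[0,0.2,3,0,0,0,0,0,0.2,6,0,0,0,0,0,0.2,9.1,0,0,0,0,0,0.2,9.1,0,0,0,0,0,0.2,9.1,0,0,0,1,0,0.2,9.1,0,0,0,1,0,0.2,9.1,0,0,0,1,0,0.2,9.1,0,0,0,1,0,0.2,9.1,0,0,0,1,0,0.2,9.1,0,0,0,1])

```text
time: 7.0
eef_pos: [0.6222, -0.189, 0.0618]
tcp_rot: [0.341, 0.94, -0.002, 0.001]
contact_force: [-5.5, -2.7, 10.9]
opening: 0.151
finger_force: 44.1
```

Request:
arm_command(series=[0,0,0,0,0,6,1,0,0,0,0,0,12,1,0,0,0,0,0,18,1,0,0,0,0,0,24,1,0,0,0,0,0,30,1,0,0,0,0,0,36,1,0,0,0,0,0,42,1,0,0,0,0,0,48,1,0,0,0,0,0,53,1,0,0,0,0,0,53,1])

```text
time: 7.83
eef_pos: [0.62, -0.19, 0.0618]
tcp_rot: [0.725, 0.689, -0.004, -0.001]
contact_force: [-10.0, -3.8, 8.8]
opening: 0.153
finger_force: 47.5
```

```bash
python3 - <<'E'
from h import *
s=telemetry.get_state();print(s["wrist_torque"],s["contact_force"],s["tcp_rot"])
E
```

```text
[-0.7510767  1.5072002  0.6610766] [-10.00640188  -3.80963395   8.78457335] [ 7.24625709e-01  6.89131773e-01 -3.83072329e-03 -5.54243542e-04]
```

At its stop (0.66 N m). Release and rise.

Request:
arm_command(series=[0,0,0,0,0,-2,1,0,0,0,0,0,-2,0,0,0,0,0,0,-2,0,0,0,0,0,0,-2,0,0,0,0,0,0,-2,0,0,0,0,0,0,-2,0,0,0,-3,0,0,-2,0,0,0,-6,0,0,-2,0,0,0,-9,0,0,-2,0,0,0,-9,0,0,-2,0])

```text
time: 8.67
eef_pos: [0.6262, -0.1891, 0.1581]
tcp_rot: [0.713, 0.701, 0.002, 0.006]
contact_force: [1.2, -0.4, 1.7]
opening: 0.996
finger_force: 0.0
```

```bash
python3 - <<'E'
from h import *
c=vision.read_camera("wrist");plan(.5128,-.0286,.15,np.radians(-35)); print(telemetry.get_state()["qpos"])
E
```

```text
shift [ 15.81 -11.49   0.35] turn [  0.5  -0.4 124. ] q6 -0.431
shift [ 15.81 -11.49   0.35] turn [  0.3   0.4 -56. ] q6 -0.431
[-4.48309239e-01  3.01586125e-01  1.70218999e+00  1.47189346e-04
  1.12835234e+00 -4.31354923e-01]
```

Request:
arm_command(series=[3,-2,0,0,0,-7,0,6,-4,0,0,0,-14,0,9,-6.5,0,0,0,-21,0,12,-9,0,0,0,-28,0,15.8,-11.5,0,0,0,-35,0,15.8,-11.5,0,0,0,-42,0,15.8,-11.5,0,0,0,-49,0,15.8,-11.5,0,0,0,-56,0,15.8,-11.5,0,0,0,-56,0,15.8,-11.5,0,0,0,-56,0])

```text
time: 9.55
eef_pos: [0.5093, -0.0273, 0.1489]
tcp_rot: [0.302, 0.953, -0.0, -0.001]
contact_force: [0.2, -1.0, 0.0]
opening: 0.996
finger_force: 0.0
```

```bash
python3 - <<'E'
from h import *
c=vision.read_camera("wrist"); s=telemetry.get_state();cv2.imwrite("pics/w5.png",c["color"])
print(s["eef_pos"],s["tcp_rot"]);plan(.5128,-.0286,.058,np.radians(-35))
E
```

```text
[ 0.50946162 -0.02747096  0.14905017] [ 3.02018644e-01  9.53301702e-01 -1.36625431e-05 -7.76909486e-04]
shift [-0.35  0.1   9.1 ] turn [-1.000e-01  0.000e+00  1.798e+02] q6 -1.21
shift [-0.35  0.1   9.1 ] turn [-0.  -0.1 -0.2] q6 -1.21
```

View pics/w5.png

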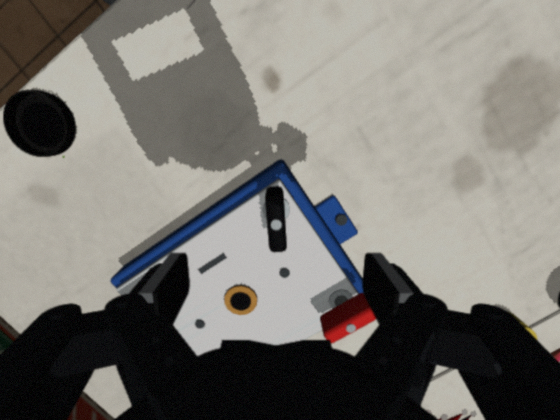

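The short bar is upright at (276,220), centred between the fingers; the red one is clear of the finger path.

Request:
arm_command(series=[-0.3,0.1,3,0,0,0,0,-0.3,0.1,6,0,0,0,0,-0.3,0.1,9.1,0,0,0,0,-0.3,0.1,9.1,0,0,0,0,-0.3,0.1,9.1,0,0,0,1,-0.3,0.1,9.1,0,0,0,1,-0.3,0.1,9.1,0,0,0,1,-0.3,0.1,9.1,0,0,0,1,-0.3,0.1,9.1,0,0,0,1,-0.3,0.1,9.1,0,0,0,1])

```text
time: 10.43
eef_pos: [0.513, -0.0297, 0.0605]
tcp_rot: [0.3, 0.954, -0.002, 0.0]
contact_force: [-5.9, -3.5, 15.9]
opening: 0.155
finger_force: 43.8
```

Request:
arm_command(series=[0,0,0,0,0,6,1,0,0,0,0,0,12,1,0,0,0,0,0,18,1,0,0,0,0,0,24,1,0,0,0,0,0,30,1,0,0,0,0,0,36,1,0,0,0,0,0,42,1,0,0,0,0,0,48,1,0,0,0,0,0,54,1,0,0,0,0,0,56,1])

```text
time: 11.27
eef_pos: [0.5125, -0.0299, 0.0605]
tcp_rot: [0.714, 0.7, -0.002, 0.0]
contact_force: [-5.0, -3.4, 7.7]
opening: 0.153
finger_force: 42.5
```

```bash
python3 - <<'E'
from h import *
s=telemetry.get_state();print(s["wrist_torque"],s["contact_force"],s["tcp_rot"])
E
```

```text
[-0.68207994  0.98210148  0.06708279] [-5.01875485 -3.41600138  7.68186036] [ 7.13896476e-01  7.00248629e-01 -1.88523306e-03  3.53064419e-04]
```

Request:
arm_command(series=[0,0,0,0,0,1,1,0,0,0,0,0,2,1,0,0,0,0,0,2.5,1,0,0,0,0,0,2.5,1])

```text
time: 11.6
eef_pos: [0.5125, -0.0299, 0.0606]
tcp_rot: [0.727, 0.687, -0.002, 0.001]
contact_force: [-6.1, -3.1, 6.6]
opening: 0.157
finger_force: 49.4
```

```bash
python3 - <<'E'
from h import *
s=telemetry.get_state();print(s["wrist_torque"],s["contact_force"],s["tcp_rot"])
E
```

```text
[-0.55209453  0.88661987  0.67399066] [-6.11205327 -3.14932961  6.55701093] [ 7.26671787e-01  6.86981185e-01 -2.14480450e-03  6.04239792e-04]
```

Request:
arm_command(series=[0,0,0,0,0,-2,1,0,0,0,0,0,-2,0,0,0,0,0,0,-2,0,0,0,0,0,0,-2,0,0,0,0,0,0,-2,0,0,0,0,0,0,-2,0,0,0,-3,0,0,-2,0,0,0,-6,0,0,-2,0,0,0,-10,0,0,-2,0,0,0,-12,0,0,-2,0])

```text
time: 12.43
eef_pos: [0.5147, -0.0288, 0.1834]
tcp_rot: [0.716, 0.698, 0.002, 0.002]
contact_force: [1.0, -1.0, 0.6]
opening: 1.004
finger_force: 0.0
```

```bash
python3 - <<'E'
from h import *
c=vision.read_camera("top");w=vision.read_camera("wrist")["color"]
o=np.zeros((420,790,3),np.uint8);o[:,:560]=cv2.resize(c["color"][172:277,296:436],None,fx=4,fy=4,interpolation=cv2.INTER_CUBIC);o[:168,562:786]=cv2.resize(w,None,fx=.4,fy=.4);cv2.imwrite("pics/c6.png",o)
E
```

```text
(no output)
```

View pics/c6.png

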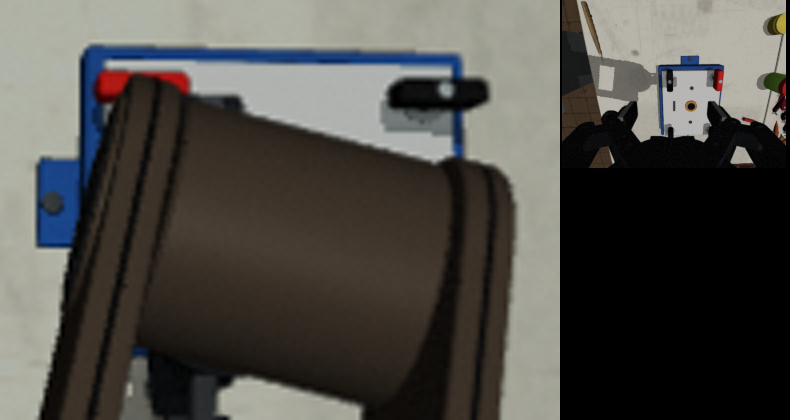

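Long at (440,93) lies along x. In the wrist inset, short (669,80) and across (670,130) also lie along the long side, and the gripper is clear above.

```bash
python3 -c "
from plant import ctrl; print(ctrl.sign_off())"
```

```text
the job is handed in; nothing more can be done
None
```

The job is handed in (no verdict came back): I turned the diagonal black screw fully home to its stop first, then the other two to theirs; all three grips look parallel to the long sides in the pictures, and the gripper is open and clear above.

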